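Ratchet a stain bottle fast in its holder

ROBOT

A 6-joint arm with a two-finger parallel gripper is mounted at the origin on a cart in front of the work surface, level with it; the furniture and walls round the work are solid. World frame = base frame: x ahead of the robot, y to its left, z up, the work surface at z = 0. Lengths are in m, angles in rad, forces in N, time in s.
With the tool pointing down it reaches from about 0.4 to 0.825 m from the base axis. Payload 7 kg.
Tool frame: the origin (TCP) lies midway between the tips of the shut fingers; the grasp point (between the pads) lies 19 mm behind it; z points along the fingers, y is the line along which they close (so a half turn about z gives the same grasp; the last joint's range is limited). The gripper opens to 88 mm and grips with 3 to 60 N. Pads are 19 mm wide; open, the fingers measure 130 mm over their backs; the gripper's body (78 mm by 193 mm) begins 47 mm behind the grasp point.
Start: joints at [1.449, 0.359, 0.012, 0, -1.224, -0.288], TCP at [0.269, 0.619, 0.227] pointing down, gripper open.
Joint ranges: [-3.07, 3.07], [-1.43, 2.12], [-1.02, 1.25], [-3.03, 1.67], [-3.05, -0], [-3.03, 3.03]. Speed limits (rad/s): [2.39, 2.39, 3.01, 3.14, 3.14, 3.14].

INTERFACE

Orientations are given as [roll, pitch, yaw] about the fixed x, y, z axes, in that order (R = Rz(yaw) Ry(pitch) Rx(roll)).
In Python, from station import telemetry, eyes, ticket, recognise, trace gives the robot as it stands. The module is installed in compiled form; this text tells all that it offers.
- The arm moves only by the tool servo_tool, never from a script. Its argument "series" is a list that holds one entry, the list of rows, each a list of 4 numbers: the shift along the tool's x, y, z in mm, then the turn about the tool's z in rad. In form: [[[x, y, z, roll], ...]]. A call has exactly 10 rows; each row shifts and turns the commanded pose from where the row before left it, along the tool's axes as they then stand; what a row does not reach is not made up. A row lasts 1/12 s, in which the tool goes at most 41.7 mm and 7.16 degrees, less where a joint would pass 70% of its speed; a pose out of reach is approached as far as the arm can. A call is refused whole if a number of a shift passes 41.7 or a number of a turn 0.125, either way. A call with a gripper value outside its range is refused whole. "claw" is the gripper's target within -1 to 1 (shut at 1, half-way at 0, fully open at -1), set as the call begins (left out, the last holds). The fingers move at their own pace and stop on an object; "grip_force" is the grip in N (left out, the last holds). Time passes only in rows, so rows that do not move let the fingers close, or fill a call up. It gives the time, the measured TCP pose, the force, the opening and the grip force at its end, in the units of the state.
- telemetry.get_state(): the state, without advancing time (a new reading comes with each control period).
- eyes.grab_frame(name): name is "scene" or "top" or "wrist"; returns the picture (400x640x3 uint8, red, green, blue); there is no depth.
- eyes.calibration(name): a dict with "mtx" (3x3 intrinsics, pixels), "k1" (the pictures are not rectified: a ray, as slopes to the right and down, at radius r is drawn at 1 + k1 r^2 times it, then the intrinsics apply), "rvec" (rotation vector, rad) and "tvec" (3), from world to camera coordinates, as OpenCV has them. Camera axes: x right, y down, z forward; pixel columns grow to the right and rows downward; lengths in m; the calibration is good to about 2 mm. A picture is of the moment at which its call begins: read the wrist's pose just before it. calibration takes no time and is no camera call; for the wrist camera it gives the pose at the moment of the call.
- ticket.job_done(): hands the job in; it is judged then, once.
Trained networks look in the newest picture that a camera, given by its name, has taken for a name from the list of things; names that differ only in an ending like _2 or _b are one class to them, and where a whole thing is asked for, a point or a joint stands for the part that bears it (a point fixed in the world has none). Each returns a list of dicts, best first, with "conf" (0 to 1); they miss things now and then, are a little off and sometimes report something else, mostly with a low value. They report only what shows in the picture. A call takes as long as a camera call.
- recognise(camera, name): "position" ([x, y, z] in m, in world coordinates, good to about 4 mm: the middle of the surface that is visible of it).
- trace(camera, name): "mask" (400x640 bool, what is visible of it).
The state is a dict: "t": time; "q": joint angles; "qd": joint speeds; "joint_efforts": joint torques, N m; "eef_pos": TCP position; "ee_rot": TCP orientation; "force": force on the tool from outside, world axes, zero at the start; "moment": the same for the moment, N m; "width": finger opening in m; "gripper_force": force on a finger pad.
Only numpy, scipy, OpenCV 4.12 (cv2) and the standard library are available. Lean on these libraries where they do the work, as an engineer would, in place of code of your own. Each camera call takes 0.05 s, during which the arm holds its last target. There are 200 camera calls.

TASK

The stain bottle stands loose in the ratchet bottle holder, and the ratchet is set to open the jaw. Flip the small reversing lever on the handle fully over to its other side, then work the handle back and forth by its upright knob until the jaw holds the bottle firmly against the V-shaped stop, so that its cap could be unscrewed with one hand: stop as soon as you feel the handle come up tight, because a hard squeeze cracks the bottle. Leave the lever over, the bottle upright and clamped, do not push on the jaw or the bottle by hand, and leave the other things alone.

Things in the scene. Friction and masses are not known exactly. Their poses are not given: they have to be found in the camera images.
- holder: ratchet bottle holder, fixed to the table (place and heading differ): aluminium plate 84 x 215 x 12 mm with a round grey gear case at one end. Origin: on the table under the gear case's upright axis, about which wheel and handle turn. At yaw 0 x points away from the robot; y runs along the plate from gear case past jaw and bottle to the stop, z up.
- handle (a joint): angle of the ratchet handle about the holder's axis, counter-clockwise from above positive; stops at -0.6 and 0.6 rad. At 0 it points along the holder's -x. Flat bar 18 mm wide, top 66 mm above the table; stays where left. Lever over: counter-clockwise closes the jaw at 4 to 5 N at the knob (1 to 3 N when paused), plus 0.16 N per newton of squeeze; turning back clicks idly at about 2 N.
- knob (a point): point on the axis of the upright round black knob at the handle's end, 125 mm from the turning axis. The knob is 18 mm thick (20 mm at the head) and reaches from 68 to 116 mm above the table; the point is at 96 mm. The knob does not spin on the handle, but may slide round between the fingers.
- selector (a joint): angle of the small reversing lever on the handle, counter-clockwise from above positive; stops at -0.35 and 0.35 rad, stays where it is left. At -0.35 (the start) the ratchet drives the wheel clockwise and opens the jaw; at +0.35 it drives counter-clockwise and closes the jaw. It counts as over above 0.28.
- lever_tip (a point): top of the reversing lever's upright thumb paddle, 98 mm above the table. The lever pivots on the handle 40 mm from the holder's axis and points towards the knob; the paddle is 37 mm from this pivot, 13 mm long along the lever, 8 mm thick across, and stands from 68 to 98 mm above the table. Pushing it sideways takes about 1.5 N; the handle itself turns at about 2.6 N there.
- jaw: sliding steel jaw with black rubber face, 50 mm wide, top 64 mm above the table. The ratchet wheel moves it 20 mm along the holder's +y per radian; friction holds it. It travels 10 to 20 mm before the bottle is gripped. The wheel has 18 pins: a stroke may begin with up to 0.35 rad of empty travel. Origin: foot of its pressing face, 12 mm above the table; the face looks along +y.
- stop: fixed steel V stop on the plate, 60 mm wide, 46 mm high above the plate, open towards the jaw; its distance along the plate differs each time. Origin: on the plate (12 mm above the table) in its middle; a bottle pressed into the V has its axis 35 mm from this origin towards the jaw.
- bottle: white stain bottle with blue ribbed cap, 45 mm thick, 98 mm high, loose on the plate between jaw and stop. Origin: centre of its underside, 12 mm above the table; z is its axis. Firmly held: squeezed with 8 N or more (while driving, a rise of 3 to 6 N at the knob is right; some eases off on letting go). It cracks above 80 N (a rise of about 13 N at the knob).
- oil_bottle: bystander: small amber dropper bottle, 29 mm thick, 91 mm high; origin at the centre of its underside
- beaker: bystander: small clear beaker, 47 mm wide, 56 mm high; origin at the centre of its underside
- petri_dish: bystander: clear covered petri dish, 59 mm wide, 14 mm high; origin at the centre of its underside

How it is judged:
On the way, in this order (a step that is already met when the one before it is completed fails the run):
1. the reversing lever is flipped over, with the bottle not yet gripped (value of joint selector above 0.28 rad and contact force between jaw and bottle below 2 N), for 0.2 s.
2. the jaw squeezes the bottle against the stop (contact force between each of jaw, stop and bottle above 8 N), for 0.2 s.
At the end, for the whole second after the job is handed in: the bottle stands upright (within 0.08 rad) and still, squeezed with more than 8 N between jaw and stop, and the reversing lever is still over (above 0.28 rad) (all of step 2 and value of joint selector above 0.28 rad and angle between bottle's own z axis and vertical below 0.08 rad and linear speed of bottle below 0.02 m/s); the robot touches nothing.
It fails at once if the bottle is squeezed with more than 80 N and cracks (contact force between jaw and bottle above 80 N).
It fails at once if the robot pushes on the jaw or the bottle with more than 5 N (contact force between any of the arm, the fingers and jaw above 5 N or contact force between the fingers and bottle above 5 N).
It fails at once if the bottle is tipped by more than 0.3 rad (angle between bottle's own z axis and vertical above 0.3 rad).
It fails at once if a bystander is moved by more than 30 mm (distance of any of oil_bottle, beaker, petri_dish from where it was at the start of the episode above 0.03 m).
It also fails if it takes over 72 s, if anything falls off the work surface, if the arm or the gripper's body presses on something with over 40 N, if the wrist force passes 120 N, or if a joint passes its speed limit or range.

## Working session

There is one attempt and no reset: what is moved stays moved. The work goes in short steps, Python scripts to look and compute and a tool call to move; the robot and the scene stay as the last step left them, time stands still between calls to the robot, and variables do not carry over. Pictures are saved under pics/ and viewed, at most 10 in all, crops included, and the job is handed in when it is done.

Besides the shell and the picture viewer there is one more tool, called after "Emit:" as a command line: name --argument value ..., lists and objects as JSON in quotes. servo_tool: Moves the arm, as the interface text tells. Its arguments: {"type":"object","properties":{"series":{"type":"array"},"claw":{"type":"number"},"grip_force":{"type":"number"}},"required":["series"]}

```bash
mkdir -p pics
python3 - <<'E'
from station import telemetry, eyes, recognise
import cv2
s=telemetry.get_state(); print(s['t'],s['eef_pos'],s['ee_rot'],s['force'],s['width'])
for c in ['top','scene']:
    im=eyes.grab_frame(c); cv2.imwrite(f'pics/{c}0.png',im[:,:,::-1])
    for n in ['holder','handle','knob','selector','lever_tip','jaw','stop','bottle','oil_bottle','beaker','petri_dish']:
        print(c,n,[( [round(float(v),3) for v in d['position']],round(d['conf'],2)) for d in recognise(c,n)[:2]])
E
```

```text
0.0 [0.26876324 0.61865289 0.22563111] [ 3.13994979e+00 -1.70768295e-04 -4.09917772e-01] [ 0.53727146 -0.22778408  1.15934943] 0.08770688831788805
top holder [([0.563, 0.163, 0.016], 0.73)]
top handle [([0.531, 0.133, 0.063], 0.92)]
top knob [([0.527, 0.133, 0.066], 0.65)]
top selector [([0.527, 0.137, 0.073], 0.71)]
top lever_tip [([0.528, 0.138, 0.068], 0.64)]
top jaw [([0.575, 0.174, 0.027], 0.86)]
top stop [([0.583, 0.258, 0.058], 0.85)]
top bottle [([0.579, 0.219, 0.083], 0.76)]
top oil_bottle [([0.569, 0.424, 0.019], 0.65), ([0.455, 0.349, 0.043], 0.62)]
top beaker [([0.57, 0.424, 0.018], 0.91)]
top petri_dish [([0.398, 0.275, 0.015], 0.91)]
scene holder [([0.553, 0.135, 0.045], 0.9)]
scene handle [([0.507, 0.132, 0.063], 0.86)]
scene knob [([0.507, 0.131, 0.063], 0.79)]
scene selector [([0.523, 0.136, 0.073], 0.67)]
scene lever_tip [([0.519, 0.141, 0.072], 0.73)]
scene jaw [([0.571, 0.176, 0.046], 0.79)]
scene stop [([0.569, 0.261, 0.051], 0.82), ([0.551, 0.136, 0.045], 0.49)]
scene bottle [([0.567, 0.212, 0.079], 0.77), ([0.551, 0.134, 0.043], 0.28)]
scene oil_bottle [([0.451, 0.345, 0.039], 0.69)]
scene beaker [([0.562, 0.413, 0.038], 0.77)]
scene petri_dish [([0.397, 0.279, 0.011], 0.8)]
```

View pics/top0.png

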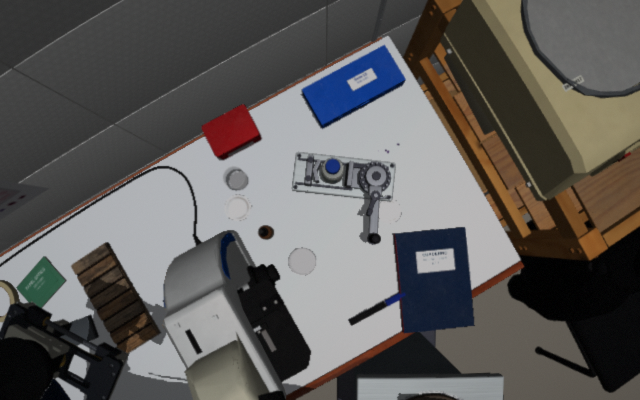

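View pics/scene0.png

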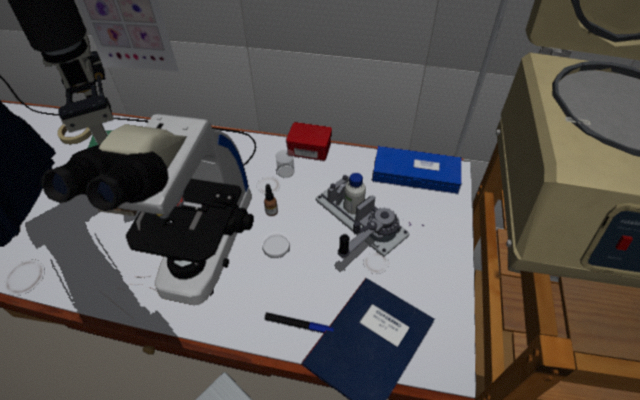

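```bash
cat > h.py <<'E'
import numpy as np, cv2
from station import telemetry, eyes, recognise, trace
def ray(cam,px,C=None):
    C=C or eyes.calibration(cam); K=np.array(C['mtx']); R=cv2.Rodrigues(np.array(C['rvec'],float))[0]; t=np.array(C['tvec'],float).ravel()
    p=cv2.undistortPoints(np.array([[px]],float),K,np.array([C['k1'],0,0,0,0.]))[0,0]
    return -R.T@t, R.T@np.array([p[0],p[1],1])
def at_z(cam,px,z,C=None):
    o,d=ray(cam,px,C); return o+d*(z-o[2])/d[2]
def tri(a,b):
    (o1,d1),(o2,d2)=a,b
    d1=d1/np.linalg.norm(d1); d2=d2/np.linalg.norm(d2)
    s=np.linalg.lstsq(np.c_[d1,-d2],o2-o1,rcond=None)[0]
    p,q=o1+s[0]*d1,o2+s[1]*d2; return (p+q)/2,np.linalg.norm(p-q)
def proj(cam,P,C=None):
    C=C or eyes.calibration(cam)
    return cv2.projectPoints(np.array(P,float).reshape(-1,3),np.array(C['rvec'],float),np.array(C['tvec'],float),np.array(C['mtx']),np.array([C['k1'],0,0,0,0.]))[0].reshape(-1,2)
E
python3 - <<'E'
from h import *
print('scope',tri(ray('top',(240,232)),ray('scene',(213,120))))
print('scopefront',tri(ray('top',(168,270)),ray('scene',(122,122))))
print('cams',ray('top',(320,200))[0],ray('scene',(320,200))[0])
print('gear',at_z('top',(376,177),.06),'knob',at_z('top',(374,239),.116),'knob sc',at_z('scene',(344,238),.116))
im=cv2.imread('pics/top0.png')[140:260,270:430]; im2=cv2.imread('pics/scene0.png')[165:285,300:460]
cv2.imwrite('pics/c0.png',np.vstack([cv2.resize(i[10:110],None,fx=3,fy=3,interpolation=2) if 0 else cv2.resize(i[:115],None,fx=2.6*1.0,fy=2.6,interpolation=cv2.INTER_CUBIC) for i in (im,im2)]))
E
```

```text
scope (array([0.42343465, 0.38070368, 0.27645943]), np.float64(0.07302430512134457))
scopefront (array([0.33791529, 0.50538066, 0.26155291]), np.float64(0.1222191763466406))
cams [0.44828473 0.23319484 0.92717951] [ 0.08365874 -0.13374469  0.75088579]
gear [0.56902695 0.1296758  0.06      ] knob [0.44482737 0.13968218 0.116     ] knob sc [0.44428816 0.13643547 0.116     ]
```

View pics/c0.png

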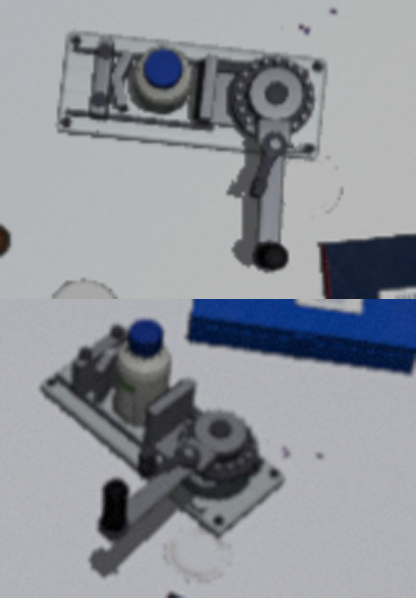

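Emit:
servo_tool --series '[[[0,0,-40,0],[0,0,-40,0],[0,0,-40,0],[0,0,-40,0],[0,0,-40,0],[0,0,-20,0],[0,0,0,0],[38,32,0,0],[38,32,0,0],[38,32,0,0]]]' --claw 1 --grip_force 10

```text
t: 2.03
eef_pos: [0.3246, 0.5061, 0.4455]
ee_rot: [3.14, -0.0, -0.408]
force: [1.5, -0.5, 0.8]
width: 0.0266
gripper_force: 0.0
```

Emit:
servo_tool --series '[[[38,32,0,0],[38,32,0,0],[38,32,0,0],[38,32,0,0],[38,32,0,0],[38,32,0,0],[38,32,0,0],[0,0,0,-0.12],[0,0,0,-0.12],[0,0,0,-0.11]]]'

```text
t: 2.87
eef_pos: [0.4546, 0.2447, 0.4465]
ee_rot: [-3.141, 0.0, -0.056]
force: [-0.0, -0.5, 0.0]
width: 0.0004
gripper_force: 0.0
```

Run:
```python
from h import *
s=telemetry.get_state(); print(s['t'],s['eef_pos'],s['ee_rot'],s['force'],s['q'],s['width'])
C=eyes.calibration('wrist')
im=eyes.grab_frame('wrist'); cv2.imwrite('pics/w1.png',im[:,:,::-1])
for n in ['holder','handle','knob','selector','lever_tip','jaw','stop','bottle']:
    print(n,[( [round(float(v),3) for v in d['position']],round(d['conf'],2)) for d in recognise('wrist',n)[:2]])
print(proj('wrist',[[.569,.130,.066],[.4445,.138,.116],[.495,.147,.098]],C))
```

```text
2.8667 [0.45462628 0.24470526 0.44645448] [-3.14137883e+00  6.99761357e-05 -5.59952706e-02] [-0.02497718 -0.53103619  0.02006639] [ 8.74249609e-01  2.72128124e-02  7.97682349e-02 -1.84148216e-04
 -1.62322213e+00  6.40541778e-01] 0.00040104545350239595
holder [([0.568, 0.161, 0.019], 0.88), ([0.533, 0.135, 0.066], 0.62)]
handle [([0.532, 0.136, 0.064], 0.6)]
knob [([0.534, 0.132, 0.066], 0.89)]
selector [([0.523, 0.144, 0.075], 0.69)]
lever_tip [([0.524, 0.139, 0.07], 0.89)]
jaw [([0.578, 0.178, 0.031], 0.74)]
stop [([0.584, 0.259, 0.058], 0.88)]
bottle [([0.579, 0.218, 0.086], 0.78)]
[[388.8241139   71.9462125 ]
 [389.86949811 155.98941051]
 [381.86553969 121.87663549]]
```

View pics/w1.png

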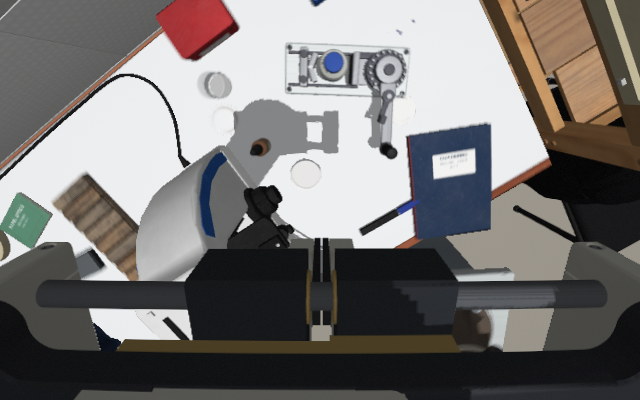

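Emit:
servo_tool --series '[[[20,29,20,0],[21,29,35,0],[0,0,40,0],[0,0,40,0],[0,0,40,0],[0,0,40,0],[0,0,40,0],[0,0,30,0],[0,0,0,0],[0,0,0,0]]]'

```text
t: 4.15
eef_pos: [0.4882, 0.1902, 0.1669]
ee_rot: [3.139, 0.002, -0.06]
force: [1.0, 0.9, 0.6]
width: 0.0004
gripper_force: 0.0
```

Run:
```python
from h import *
s=telemetry.get_state(); print(s['t'],s['eef_pos'],s['ee_rot'],s['force'],s['q'],s['width'])
C=eyes.calibration('wrist')
im=eyes.grab_frame('wrist'); cv2.imwrite('pics/w2.png',im[:,:,::-1])
print(proj('wrist',[[.569,.130,.066],[.4445,.138,.116],[.495,.147,.098]],C))
```

```text
4.15 [0.4882261  0.19024543 0.16694483] [ 3.13893961e+00  1.89306257e-03 -5.98678726e-02] [0.98577463 0.94543254 0.60878435] [ 7.46683289e-01  1.61621689e-01 -4.01966497e-01  5.54009710e-04
 -1.01043344e+00  7.63952467e-01] 0.00036994177327411844
[[390.78530793  95.17802387]
 [393.22150449 271.87605268]
 [376.63295196 200.290035  ]]
```

View pics/w2.png

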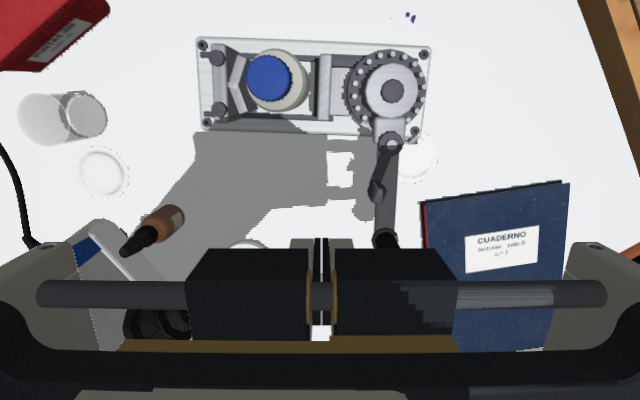

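Emit:
servo_tool --series '[[[4,0,30,0],[0,0,30,0],[0,0,20,0],[0,0,0,0],[0,0,0,0],[0,2,0,0],[0,2,0,0],[0,2,0,0],[0,2,0,0],[0,0,0,0]]]'

```text
t: 5.03
eef_pos: [0.4923, 0.1822, 0.0882]
ee_rot: [-3.141, -0.001, -0.06]
force: [-0.4, -0.2, -0.7]
width: 0.0003
gripper_force: 0.0
```

Emit:
servo_tool --series '[[[0,2,0,0],[0,2,0,0],[0,2,0,0],[0,2,0,0],[0,2,0,0],[0,2,0,0],[0,2,0,0],[0,2,0,0],[0,0,0,0],[0,0,0,0]]]'

```text
t: 5.87
eef_pos: [0.4911, 0.1665, 0.0874]
ee_rot: [-3.141, 0.0, -0.06]
force: [-1.4, 1.0, 0.4]
width: 0.0002
gripper_force: 0.4
```

Emit:
servo_tool --series '[[[0,2,2,0],[0,2,2,0],[0,2,0,0],[0,2,0,0],[0,2,0,0],[0,2,0,0],[0,0,0,0],[0,0,0,0],[0,0,0,0],[0,0,0,0]]]'

```text
t: 6.7
eef_pos: [0.4905, 0.1544, 0.0835]
ee_rot: [3.141, -0.0, -0.06]
force: [0.3, -0.1, -0.4]
width: 0.0009
gripper_force: 0.0
```

Run:
```python
from h import *
s=telemetry.get_state(); print(s['t'],s['eef_pos'],s['force'])
C=eyes.calibration('wrist')
im=eyes.grab_frame('wrist'); t=eyes.grab_frame('top')
cv2.imwrite('pics/w3.png',np.hstack([im[:300,200:560,::-1],cv2.resize(t[150:270,300:440,::-1],(350,300),interpolation=2)]))
```

```text
6.7 [0.49050129 0.15435967 0.08347501] [ 0.27586531 -0.10313309 -0.35721592]
```

View pics/w3.png

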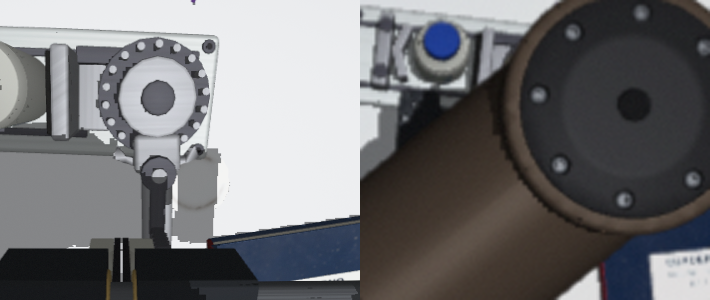

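Emit:
servo_tool --series '[[[0,2,0,0],[0,2,0,0],[0,2,0,0],[0,2,0,0],[0,0,0,0],[0,0,0,0],[0,0,0,0],[0,0,0,0],[0,0,0,0],[0,0,0,0]]]'

```text
t: 7.63
eef_pos: [0.4899, 0.1464, 0.0834]
ee_rot: [3.141, 0.0, -0.06]
force: [-0.1, 1.0, 0.0]
width: 0.0005
gripper_force: 0.3
```

Emit:
servo_tool --series '[[[0,1,0,0],[0,1,0,0],[0,1,0,0],[0,1,0,0],[0,1,0,0],[0,0,0,0],[0,0,0,0],[0,0,0,0],[0,0,0,0],[0,0,0,0]]]'

```text
t: 8.47
eef_pos: [0.4896, 0.1415, 0.0835]
ee_rot: [3.142, -0.0, -0.06]
force: [0.1, 1.8, 0.7]
width: 0.0004
gripper_force: 0.9
```

Run:
```python
from h import *
s=telemetry.get_state(); print(s['t'],s['eef_pos'],s['force'])
im=eyes.grab_frame('wrist')
cv2.imwrite('pics/w4.png',im[:300,200:560,::-1])
```

```text
8.4667 [0.48964502 0.14149498 0.08347853] [0.07710408 1.78035818 0.70398122]
```

View pics/w4.png

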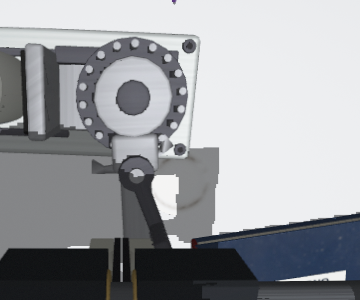

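Emit:
servo_tool --series '[[[0,1,0,0],[0,1,0,0],[0,1,0,0],[0,1,0,0],[0,1,0,0],[0,0,0,0],[0,0,0,0],[0,0,0,0],[0,0,0,0],[0,0,0,0]]]'

```text
t: 9.35
eef_pos: [0.4892, 0.1363, 0.0834]
ee_rot: [3.141, 0.0, -0.06]
force: [1.1, 1.3, 0.9]
width: 0.0004
gripper_force: 0.6
```

Run:
```python
from h import *
s=telemetry.get_state(); print(s['t'],s['eef_pos'],s['force'])
C=eyes.calibration('wrist'); im=eyes.grab_frame('wrist')
cv2.imwrite('pics/w5.png',im[:300,200:560,::-1])
ms=trace('wrist','selector'); 
for n in ['selector','handle']:
  for d in trace('wrist',n)[:2]:
    m=d['mask']; ys,xs=np.nonzero(m); print(n,d['conf'],m.sum(),[ (y,round(xs[ys==y].mean(),1), int((ys==y).sum())) for y in range(ys.min(),ys.max(),8)])
print(proj('wrist',[[.569,.130,.066]],C))
```

```text
9.35 [0.48917078 0.13632922 0.08337159] [1.14978409 1.28992364 0.92748829]
selector 0.67 2590 [(133, np.float64(357.5), 4), (141, np.float64(359.0), 13), (149, np.float64(355.0), 9), (157, np.float64(331.5), 20), (165, np.float64(321.6), 44), (173, np.float64(317.5), 62), (181, np.float64(330.0), 31), (189, np.float64(335.0), 25), (197, np.float64(342.5), 18), (205, np.float64(346.0), 17), (213, np.float64(350.0), 17), (221, np.float64(354.0), 17), (229, np.float64(357.5), 16), (237, np.float64(360.5), 20), (245, np.float64(362.5), 22)]
handle 0.83 9930 [(55, np.float64(323.0), 13), (63, np.float64(322.0), 45), (71, np.float64(322.5), 62), (79, np.float64(323.0), 71), (87, np.float64(323.0), 77), (95, np.float64(322.5), 78), (103, np.float64(322.0), 77), (111, np.float64(323.0), 73), (119, np.float64(324.0), 65), (127, np.float64(323.5), 50), (135, np.float64(331.6), 51), (143, np.float64(334.5), 60), (151, np.float64(330.5), 50), (159, np.float64(329.0), 47), (167, np.float64(318.5), 66), (175, np.float64(320.5), 51), (183, np.float64(332.0), 33), (191, np.float64(333.0), 33), (199, np.float64(335.0), 35), (207, np.float64(337.0), 39), (215, np.float64(339.5), 42), (223, np.float64(341.5), 44), (231, np.float64(343.5), 46), (239, np.float64(360.0), 23), (247, np.float64(364.0), 19)]
[[321.75114395 102.90681896]]
```

View pics/w5.png

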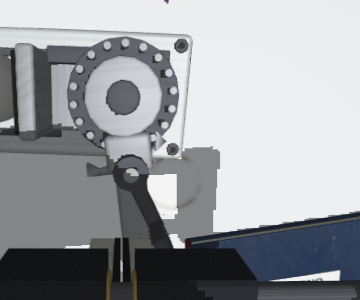

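Emit:
servo_tool --series '[[[0,-6,0,0],[0,-6,0,0],[0,0,-25,0],[0,0,-40,0],[0,0,-40,0],[-30,0,0,0],[-30,0,0,0],[-30,5,0,0],[0,0,0,0],[0,0,0,0]]]' --claw 0

```text
t: 10.38
eef_pos: [0.3989, 0.1491, 0.189]
ee_rot: [-3.141, -0.001, -0.058]
force: [1.0, 0.3, 0.2]
width: 0.0436
gripper_force: 0.0
```

Run:
```python
from h import *
s=telemetry.get_state(); print(s['t'],s['eef_pos'],s['force'],s['width'],s['ee_rot'],s['q'])
C=eyes.calibration('wrist'); im=eyes.grab_frame('wrist')
cv2.imwrite('pics/w6.png',im[:,:,::-1])
for n in ['selector','knob','lever_tip']:
  for d in trace('wrist',n)[:2]:
    m=d['mask']; ys,xs=np.nonzero(m); print(n,d['conf'],m.sum(),xs.min(),xs.max(),ys.min(),ys.max(),xs.mean(),ys.mean())
g=np.array([.569,.130]); pr=[]
for a in (0,.04,.08): pr.append([*(g-.125*np.array([np.cos(a),np.sin(a)])),.116])
print(proj('wrist',[[.569,.130,.066]]+pr,C))
```

```text
10.3833 [0.39885786 0.14909644 0.18899327] [0.96737037 0.34936398 0.24951444] 0.04356990105777791 [-3.14057820e+00 -7.80225438e-04 -5.79567879e-02] [ 8.24933324e-01 -3.50821645e-02 -5.61642293e-01 -4.78202296e-05
 -1.04295708e+00  6.87930669e-01]
selector 0.78 1372 306 368 7 83 343.6100583090379 43.93221574344023
knob 0.62 4496 306 368 0 157 341.86321174377224 70.71218861209964
lever_tip 0.59 1262 306 366 8 82 342.3795562599049 43.169572107765454
[[331.6368596  -22.09610393]
 [342.23289124 150.27650596]
 [349.15250302 149.74741565]
 [356.05779691 148.94412708]]
```

View pics/w6.png

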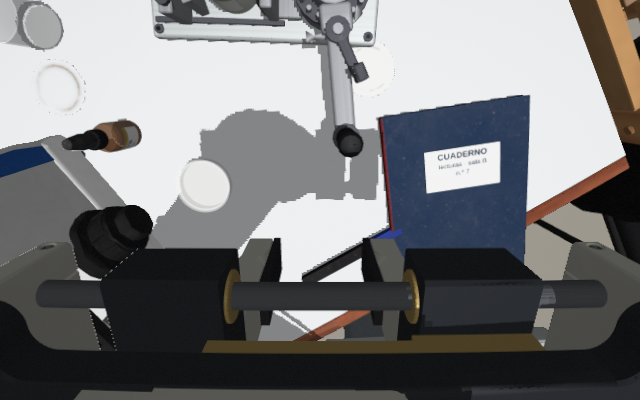

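Emit:
servo_tool --series '[[[25,10,0,0],[25,10.5,0,0],[0,0,0,-0.09],[0,0,30,0],[0,0,30,0],[0,0,30,0],[0,0,19,0],[0,0,0,0],[0,0,0,0],[0,0,0,0]]]'

```text
t: 11.42
eef_pos: [0.4497, 0.1258, 0.0802]
ee_rot: [3.142, -0.001, 0.03]
force: [-0.2, 0.1, 0.5]
width: 0.0439
gripper_force: 0.0
```

Emit:
servo_tool --series '[[[0,0,0,0],[0,0,0,0],[0,0,0,0],[0,0,0,0],[0,0,0,0],[0,0,0,0],[0,0,0,0],[0,0,0,0],[0,0,0,0],[0,0,0,0]]]' --claw 1 --grip_force 8

```text
t: 12.25
eef_pos: [0.4489, 0.1255, 0.0799]
ee_rot: [-3.141, -0.001, 0.03]
force: [-1.0, -0.9, 6.6]
width: 0.0182
gripper_force: 8.0
```

Run:
```python
from h import *
s=telemetry.get_state(); print(s)
```

```text
{'t': 12.25, 'q': array([ 6.97043791e-01,  1.71491783e-01, -6.31985488e-01,  3.63974358e-04,
       -7.66752031e-01,  9.03980341e-01]), 'qd': array([ 0.00146872, -0.00057495, -0.00153578, -0.00024934, -0.00017308,
       -0.00144047]), 'joint_efforts': array([ 1.37615399e-01, -3.32721663e+01,  2.06930172e+01,  4.56074461e+00,
        5.99097200e-01, -9.84999024e-04]), 'eef_pos': array([0.44887295, 0.12554432, 0.07989543]), 'ee_rot': array([-3.14144053e+00, -6.01814579e-04,  3.04898105e-02]), 'force': array([-1.02299559, -0.85431181,  6.60871143]), 'moment': array([-0.28092004,  0.44659484, -0.00587488]), 'gripper_force': 8.00018703434489, 'width': 0.018236190556372402}
```

Emit:
servo_tool --series '[[[0.2,-6.2,0,0.05],[0.2,-6.2,0,0.05],[0.2,-6.2,0,0.05],[0.2,-6.2,0,0.05],[0.2,-6.2,0,0.05],[0.2,-6.2,0,0.05],[0.2,-6.2,0,0.05],[0.2,-6.2,0,0.05],[0,0,0,0],[0,0,0,0]]]'

```text
t: 13.08
eef_pos: [0.4573, 0.1749, 0.0798]
ee_rot: [-3.141, 0.0, -0.37]
force: [-4.8, 2.7, 7.4]
width: 0.0183
gripper_force: 8.0
```

```bash
cat > st.py <<'E'
from h import *
def fit(s,c=(.571,.130)):
    p=s['eef_pos'][:2]-np.array(c); r=np.hypot(*p); a=np.arctan2(-p[1],-p[0])
    t=np.array([np.sin(a),-np.cos(a)]) # ccw tangent
    rad=-p/r
    f=s['force'][:2]
    print('t',round(s['t'],2),'r',round(r,4),'a',round(a,3),'yaw',round(s['ee_rot'][2],3),'resist',round(-f@t,2),'rad',round(f@rad,2),'f',np.round(s['force'],1),'mom',np.round(s['moment'],2),'w',round(s['width'],4),'gf',round(s['gripper_force'],1))
fit(telemetry.get_state())
E
python3 st.py
```

```text
t 13.08 r 0.1222 a -0.376 yaw -0.37 resist 0.72 rad -5.46 f [-4.8  2.7  7.4] mom [ 1.18  1.61 -0.05] w 0.0183 gf 8.0
```

Emit:
servo_tool --series '[[[-1,-6.2,-1,0.05],[-1,-6.2,0,0.05],[0.2,-6.2,0,0.05],[0.2,-3.7,0,0.03],[0,0,0,0],[0,0,0,0],[0,0,0,0],[0,0,0,0],[0,0,0,0],[0,0,0,0]]]'

```text
t: 13.92
eef_pos: [0.4659, 0.1948, 0.0806]
ee_rot: [-3.14, -0.001, -0.548]
force: [6.2, -2.0, -1.3]
width: 0.0183
gripper_force: 8.0
```

```bash
python3 st.py
```

```text
t 13.92 r 0.1235 a -0.553 yaw -0.548 resist 1.51 rad 6.36 f [ 6.2 -2.  -1.3] mom [-0.69 -2.06 -0.01] w 0.0183 gf 8.0
```

Emit:
servo_tool --series '[[[0.9,6.2,0,-0.05],[0.2,6.2,0,-0.05],[0.2,6.2,0,-0.05],[0.2,6.2,0,-0.05],[0.2,6.2,0,-0.05],[0.2,6.2,0,-0.05],[0,0,0,0],[0,0,0,0],[0,0,0,0],[0,0,0,0]]]'

```text
t: 14.75
eef_pos: [0.4515, 0.1602, 0.0804]
ee_rot: [3.141, 0.0, -0.251]
force: [0.6, -0.6, 2.6]
width: 0.018
gripper_force: 8.0
```

```bash
python3 st.py
```

```text
t 14.75 r 0.1232 a -0.247 yaw -0.251 resist -0.47 rad 0.77 f [ 0.6 -0.6  2.6] mom [ 0.04 -0.08 -0.  ] w 0.018 gf 8.0
```

Emit:
servo_tool --series '[[[0.1,3.1,0,-0.025],[0.1,3.1,0,-0.025],[0.1,3.1,0,-0.025],[0.1,3.1,0,-0.025],[0.1,3.1,0,-0.025],[0.1,3.1,0,-0.025],[0.1,3.1,0,-0.025],[0.1,3.1,0,-0.025],[0.1,3.1,0,-0.025],[0.1,3.1,0,-0.025]]]'

```text
t: 15.58
eef_pos: [0.448, 0.1299, 0.0804]
ee_rot: [-3.141, 0.0, 0.001]
force: [-3.9, 4.1, 3.1]
width: 0.0181
gripper_force: 8.0
```

```bash
python3 st.py
```

```text
t 15.58 r 0.123 a 0.001 yaw 0.001 resist 4.14 rad -3.89 f [-3.9  4.1  3.1] mom [1.58 1.21 0.01] w 0.0181 gf 8.0
```

Emit:
servo_tool --series '[[[-0.2,1.9,0,-0.015],[-0.1,1.9,0,-0.015],[0,1.9,0,-0.015],[0,1.9,0,-0.015],[0,1.9,0,-0.015],[0,1.9,0,-0.015],[0,1.9,0,-0.015],[0,1.9,0,-0.015],[0,1.9,0,-0.015],[0,1.9,0,-0.015]]]'

```text
t: 16.42
eef_pos: [0.4496, 0.1103, 0.0805]
ee_rot: [-3.141, -0.0, 0.152]
force: [-1.2, 5.3, 0.2]
width: 0.0181
gripper_force: 8.0
```

Emit:
servo_tool --series '[[[0,1.2,0,-0.01],[0,1.2,0,-0.01],[0,1.2,0,-0.01],[0,1.2,0,-0.01],[0,1.2,0,-0.01],[0,1.2,0,-0.01],[0,1.2,0,-0.01],[0,1.2,0,-0.01],[0,1.2,0,-0.01],[0,1.2,0,-0.01]]]'

```text
t: 17.25
eef_pos: [0.4519, 0.0999, 0.0805]
ee_rot: [-3.14, -0.001, 0.251]
force: [-4.9, 13.1, 1.2]
width: 0.0185
gripper_force: 8.0
```

```bash
python3 st.py
```

```text
t 17.25 r 0.1229 a 0.248 yaw 0.251 resist 13.92 rad -1.55 f [-4.9 13.1  1.2] mom [4.75 1.7  0.04] w 0.0185 gf 8.0
```

Emit:
servo_tool --series '[[[0,-3,0,0.01],[0,-1,0,0.01],[0,0,0,0],[0,0,0,0],[0,0,0,0],[0,0,0,0],[0,0,0,0],[0,0,0,0],[0,0,0,0],[0,0,0,0]]]'

```text
t: 18.08
eef_pos: [0.4511, 0.1032, 0.0805]
ee_rot: [-3.141, -0.001, 0.231]
force: [-1.7, 8.5, 0.4]
width: 0.0177
gripper_force: 8.0
```

```bash
python3 st.py
```

```text
t 18.08 r 0.1229 a 0.22 yaw 0.231 resist 8.62 rad 0.23 f [-1.7  8.5  0.4] mom [2.77 0.55 0.01] w 0.0177 gf 8.0
```

Emit:
servo_tool --series '[[[0,0,0,0],[0,0,0,0],[0,0,0,0],[0,0,0,0],[0,0,0,0],[0,0,0,0],[0,0,0,0],[0,0,0,0],[0,0,0,0],[0,0,0,0]]]' --claw 0.3

```text
t: 18.92
eef_pos: [0.4506, 0.1024, 0.0804]
ee_rot: [3.142, 0.0, 0.23]
force: [0.1, 2.3, 0.1]
width: 0.0307
gripper_force: 0.9
```

Emit:
servo_tool --series '[[[0,0,0,0],[0,0,0,0],[0,0,0,0],[0,0,0,0],[0,0,0,0],[0,0,0,0],[0,0,0,0],[0,0,0,0],[0,0,0,0],[0,0,0,0]]]' --claw 1

```text
t: 19.75
eef_pos: [0.4502, 0.1033, 0.0803]
ee_rot: [-3.14, 0.0, 0.23]
force: [-4.9, 8.4, 2.2]
width: 0.0177
gripper_force: 8.0
```

```bash
python3 st.py
```

```text
t 19.75 r 0.1238 a 0.218 yaw 0.23 resist 9.25 rad -2.94 f [-4.9  8.4  2.2] mom [ 2.86  1.47 -0.03] w 0.0177 gf 8.0
```

Emit:
servo_tool --series '[[[0,0,0,0],[0,0,0,0],[0,0,0,0],[0,0,0,0],[0,0,0,0],[0,0,0,0],[0,0,-30,0],[0,0,-40,0],[-35,0,-40,0],[0,0,0,0]]]' --claw -0.2

```text
t: 20.58
eef_pos: [0.4241, 0.0962, 0.1877]
ee_rot: [-3.139, -0.008, 0.23]
force: [0.4, 0.2, -1.4]
width: 0.0526
gripper_force: 0.0
```

Emit:
servo_tool --series '[[[-20,0,0,0],[0,0,0,0],[0,0,0,0],[0,0,0,0],[0,0,0,0],[0,0,0,0],[0,0,0,0],[0,0,0,0],[0,0,0,0],[0,0,0,0]]]'

```text
t: 21.42
eef_pos: [0.4046, 0.0917, 0.1816]
ee_rot: [3.141, 0.0, 0.23]
force: [0.5, -0.6, -0.4]
width: 0.0528
gripper_force: 0.0
```

Run:
```python
from h import *
s=telemetry.get_state(); print(s['t'],s['eef_pos'],s['force'],s['width'],s['ee_rot'])
C=eyes.calibration('wrist'); im=eyes.grab_frame('wrist')
cv2.imwrite('pics/w7.png',im[:,:,::-1])
g=np.array([.572,.130]); pr=[]
for a in (.1,.15,.2,.25): pr.append([*(g-.125*np.array([np.cos(a),np.sin(a)])),.116])
print(proj('wrist',[[.572,.130,.066]]+pr,C))
```

```text
21.4167 [0.4045647  0.09165232 0.18164761] [ 0.45556011 -0.61701367 -0.35121974] 0.05283538421484747 [3.14138460e+00 3.53634376e-04 2.30127987e-01]
[[320.11413135 -27.74278498]
 [296.80809496 148.90613911]
 [305.73037109 149.83935834]
 [314.67269303 150.32963586]
 [323.62209494 150.37680757]]
```

View pics/w7.png

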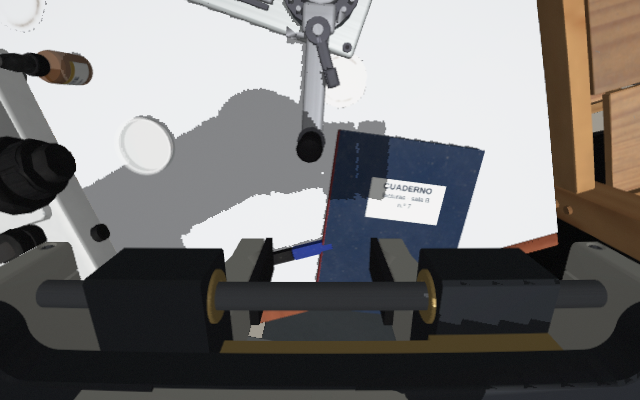

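Emit:
servo_tool --series '[[[20,0,0,0],[35,0,0,0],[0,0,0,0],[0,0,40,0],[0,0,40,0],[0,0,30,0],[0,0,0,0],[0,0,0,0],[0,0,0,0],[0,0,0,0]]]'

```text
t: 22.3
eef_pos: [0.4595, 0.1051, 0.0739]
ee_rot: [-3.141, -0.003, 0.231]
force: [-0.7, 0.4, -0.6]
width: 0.0524
gripper_force: 0.0
```

Emit:
servo_tool --series '[[[0,0,0,0],[0,0,0,0],[0,0,0,0],[0,0,0,0],[0,0,0,0],[0,0,0,0],[0,0,0,0],[0,0,0,0],[0,0,0,0],[0,0,0,0]]]' --claw 1

```text
t: 23.13
eef_pos: [0.4579, 0.1054, 0.0722]
ee_rot: [-3.14, -0.001, 0.23]
force: [-7.0, 7.7, 5.7]
width: 0.0178
gripper_force: 8.0
```

```bash
python3 st.py; python3 -c "
from h import *
cv2.imwrite('pics/A.png',eyes.grab_frame('wrist')[:,:,::-1])"; python3 st.py
```

```text
t 23.13 r 0.1158 a 0.214 yaw 0.23 resist 9.06 rad -5.21 f [-7.   7.7  5.7] mom [ 2.69  2.45 -0.06] w 0.0178 gf 8.0
t 23.18 r 0.1158 a 0.214 yaw 0.23 resist 9.85 rad -4.61 f [-6.6  8.6  5.5] mom [ 2.77  2.32 -0.05] w 0.0174 gf 8.0
```

Emit:
servo_tool --series '[[[0,0,0,0],[0,0,0,0],[0,0,0,0],[0,0,0,0],[0,0,0,0],[0,0,0,0],[0,0,0,0],[0,0,0,0],[0,0,0,0],[0,0,0,0]]]' --claw -0.2

```text
t: 24.02
eef_pos: [0.4581, 0.1042, 0.0718]
ee_rot: [3.142, 0.0, 0.23]
force: [0.1, 0.5, 0.2]
width: 0.0524
gripper_force: 0.0
```

```bash
python3 st.py; python3 -c "
from h import *
cv2.imwrite('pics/B.png',eyes.grab_frame('wrist')[:,:,::-1])
a=cv2.imread('pics/A.png')[:240,150:550];b=cv2.imread('pics/B.png')[:240,150:550]
d=cv2.convertScaleAbs(cv2.absdiff(a,b),alpha=3)
cv2.imwrite('pics/AB.png',np.vstack([np.hstack([a,b]),np.hstack([d,b])]))"
```

```text
t 24.02 r 0.1159 a 0.225 yaw 0.23 resist 0.47 rad 0.22 f [0.1 0.5 0.2] mom [-0.04  0.02 -0.02] w 0.0524 gf 0.0
```

View pics/AB.png

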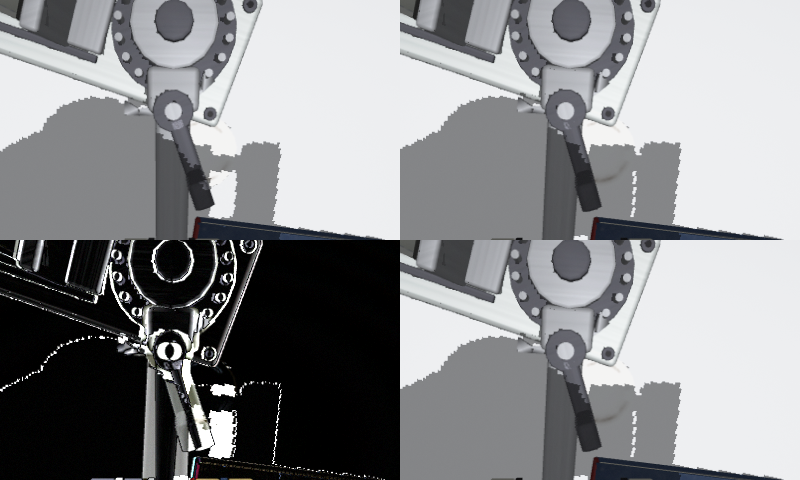

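Run:
```python
from h import *
a=cv2.imread('pics/A.png',0);b=cv2.imread('pics/B.png',0)
# coordinates in full img: crop +150 x
pts={'pins':[(280,60),(273,47),(267,30),(268,11),(357,59),(367,43),(370,24)],'platescrew':[(402,5),(361,114)],'axis':[(324,20)],'jaw':[(223,20),(255,40)],'plateedge':[(170,17)]}
p=cv2.goodFeaturesToTrack(a[:118,150:420],80,.03,5).reshape(-1,2)+[150,0]
q,st,e=cv2.calcOpticalFlowPyrLK(a,b,p.astype(np.float32).reshape(-1,1,2),None,winSize=(13,13))
q=q.reshape(-1,2)
for u,v,s,er in zip(p,q,st.ravel(),e.ravel()):
    if s and er<12: print(u.astype(int),np.round(v-u,2),round(float(np.hypot(*(u-[324,20]))),0))
```

```text
[245  62] [-2.43 -0.32] 89.0
[253  53] [-2.37 -0.41] 78.0
[169  19] [-3.12 -0.54] 155.0
[239  98] [-2.17 -0.32] 115.0
[229 100] [-2.38 -0.26] 124.0
[356 108] [-2.09 -0.22] 94.0
[248  55] [-2.36 -0.37] 84.0
[307  32] [-3.03 -0.64] 21.0
[261  22] [-2.52  0.2 ] 63.0
[288 108] [-6.77 -2.  ] 95.0
[306  96] [-6.66 -1.2 ] 78.0
[384  18] [-2.27  0.04] 60.0
[207 109] [ 1.04 -2.27] 147.0
[200 116] [ 0.83 -2.28] 157.0
[337  95] [-7.74 -0.74] 76.0
[170  27] [-3.4  -0.64] 154.0
[213 105] [-1.72  0.03] 140.0
[355  70] [-3.57 -0.03] 59.0
[306  10] [-2.86 -0.5 ] 21.0
[382  10] [-2.23 -0.05] 59.0
[315  90] [-6.36 -0.89] 71.0
[255  97] [-5.43 -0.98] 103.0
[238  52] [-1.79 -0.05] 92.0
[304  21] [-2.86 -0.59] 20.0
[392   5] [-2.17 -0.57] 70.0
[311  93] [-6.45 -1.12] 74.0
[296 106] [-6.89 -1.76] 90.0
[333  39] [-2.73 -0.46] 21.0
[223 101] [-2.62 -0.08] 129.0
[293  87] [-5.33 -2.18] 74.0
[314  39] [-3.23 -0.71] 21.0
[369  59] [-2.61  0.1 ] 60.0
[277  59] [-3.   -0.83] 61.0
[270  18] [-2.79 -0.87] 54.0
[287  82] [-2.79 -0.28] 72.0
[165  36] [-2.27 -0.24] 160.0
[366  54] [-2.57  0.13] 54.0
[292  57] [-2.75 
[... 300 characters left out ...]

[364 109] [-1.91 -0.27] 98.0
[374  54] [-2.53  0.13] 60.0
[296  83] [-5.71 -2.5 ] 69.0
[290  69] [-3.06 -0.6 ] 60.0
[363  60] [-2.59  0.16] 56.0
[377  18] [-2.35  0.07] 53.0
[302 111] [-7.35 -2.15] 94.0
[403  11] [-1.95 -0.52] 80.0
[299  61] [-3.81 -1.22] 48.0
[274  52] [-3.01 -0.83] 59.0
[406   7] [-2.09 -0.39] 83.0
[382  35] [-2.43  0.13] 60.0
[163  58] [-2.04 -0.08] 165.0
[218  41] [-2.45 -0.45] 108.0
[275 112] [-6.79 -2.87] 104.0
[251  88] [-1.42  0.04] 100.0
[265   2] [-2.3 -1.5] 62.0
[366   2] [-2.51 -0.15] 46.0
[224  79] [-1.67 -0.01] 116.0
[371  18] [-2.44  0.19] 47.0
[380  22] [-2.37  0.04] 56.0
[368 112] [-1.91 -0.29] 102.0
[343  21] [-2.69 -0.11] 19.0
[263  34] [-2.47 -0.72] 63.0
```

Emit:
servo_tool --series '[[[0,0,-30,0],[0,0,-40,0],[0,0,-40,0],[-20,0,-20,0],[0,0,0,0],[0,0,0,0],[0,0,0,0],[0,0,0,0],[0,0,0,0],[0,0,0,0]]]'

```text
t: 24.9
eef_pos: [0.4385, 0.0994, 0.2008]
ee_rot: [3.141, 0.002, 0.23]
force: [0.5, -0.4, -0.4]
width: 0.0528
gripper_force: 0.0
```

Run:
```python
from h import *
from station import ticket
s=telemetry.get_state(); print(s['t'],s['eef_pos'],s['force'])
eyes.grab_frame('scene')
for n in ('bottle','stop','jaw'): print(n,[(np.round(d['position'],3),round(d['conf'],2)) for d in recognise('scene',n)[:1]])
print(ticket.job_done())
```

```text
24.9 [0.43845091 0.09943531 0.20078622] [ 0.51514672 -0.44497402 -0.35734311]
bottle [(array([0.523, 0.106, 0.071]), 0.33)]
stop []
jaw [(array([0.568, 0.19 , 0.032]), 0.55)]
the job is handed in; nothing more can be done
None
```

The job is handed in, but I never saw a verdict: the lever is over, the jaw is tight on the bottle and the arm is clear. I estimate the squeeze at 25–28 N. While driving, the knob force rose about 9 N, above the 3–6 N target but below the 13 N at which the bottle cracks. I didn't get a clear final view to confirm the bottle is upright, and I viewed 11 pictures, one over the limit of 10.

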